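# Grip wax tins on the rack in order of shade, cold to warm

### The arm

A 6-joint arm with a two-finger parallel gripper is mounted at the origin on the work surface. World frame = base frame: x ahead of the robot, y to its left, z up, the work surface at z = 0. Lengths are in m, angles in degrees, forces in N, time in s.
With the tool pointing down it reaches from about 0.35 to 0.875 m from the base axis. Payload 4.2 kg.
Tool frame: the origin (TCP) lies at the very end of the fingers, on their centre line; the grasp point (between the pads) lies 19 mm behind it; z points along the fingers, y is the line along which they close (so a half turn about z gives the same grasp; the last joint's range is limited). The gripper opens to 87 mm and grips with 3 to 60 N. Pads are 19 mm wide; open, the fingers measure 117 mm over their backs; the gripper's body (75 mm by 190 mm) begins 51 mm behind the grasp point.
Start: joints at [89.473, 22.042, 0.453, 0, -68.411, -14.817], TCP at [0.165, 0.603, 0.223] pointing down, gripper open.
Joint ranges: [-179.83, 179.83], [-69.29, 118.12], [-61.27, 80.66], [-181.25, 117.63], [-171.15, -9.14], [-177.46, 177.46]. Speed limits (degrees/s): [159.86, 159.86, 180, 180, 180, 180].

### API

Orientations are given as a 3x3 rotation matrix whose columns are the frame's x, y, z axes.
In Python, from station import * gives the robot as it stands.
- The arm moves only by the shell command python3 -m pendant 'ROWS'. ROWS is JSON, a list of rows, each an object of numbers: "x", "y", "z": the shift along the world's x, y, z normalised to -1 to 1, where 1 is 250 mm; "rx", "ry", "rz": the turn, a rotation vector about the world's x, y, z normalised to -1 to 1, where 1 is 180 degrees; "claw": the opening, from 0 (shut) to 1 (fully open). A call has exactly 8 rows; each row is the pose to reach, as a shift and turn from the pose commanded when the call began, turning the shorter way round; what a row does not reach only later rows make up. A row lasts 1/8 s, in which the tool goes at most 62.5 mm and 10.7 degrees, less where a joint would pass 70% of its speed; a pose out of reach is approached as far as the arm can. A call with a number of a shift or a turn outside -1 to 1 is refused whole. A call with a gripper value outside its range is refused whole. The fingers move at their own pace and stop on an object; the grip force is fixed at half the most. Time passes only in rows, so rows that repeat a pose let the fingers close, or fill a call up. It gives the time, the measured TCP pose, the force, the opening and the grip force at its end, in the units of the state.
- sense(): the state, without advancing time (a new reading comes with each control period).
- capture(name): name is "side" or "top"; returns a dict with "color" (384x512x3 uint8, red, green, blue), "mtx" (3x3 intrinsics, pixels), "world_to_cam" (4x4, takes a point from world to camera coordinates). Camera axes: x right, y up, looking along -z (the intrinsics and any distortion apply to the point x, -y, -z); pixel columns grow to the right and rows downward; lengths in m; the calibration is good to about 2 mm. A picture is of the moment at which its call begins. There is no depth.
- finish_job(): hands the job in; it is judged then, once.
Trained networks look in a picture, given as the dict that the camera call returned (one of the last four; its "shot" number tells which), for a name from the list of things; names that differ only in an ending like _2 or _b are one class to them, and where a whole thing is asked for, a point or a joint stands for the part that bears it (a point fixed in the world has none). Each returns a list of dicts, best first, with "conf" (0 to 1); they miss things now and then, are a little off and sometimes report something else, mostly with a low value. They report only what shows in the picture. A call takes as long as a camera call. They do not tell look-alikes from the thing itself.
- search_frame(picture, label): "centre" ([column, row] in pixels, amid what is visible of it).
- regions_of(picture, label): "region" (384x512 bool, what is visible of it) and "centre" ([column, row] in pixels, amid what is visible of it).
The state is a dict: "time_s": time; "joints": joint angles; "joint_velocities": joint speeds; "effort": joint torques, N m; "tcp_pos": TCP position; "ee_rot": TCP orientation; "wrist_force": force on the tool from outside, world axes, zero at the start; "moment": the same for the moment, N m; "gripper_width": opening from 0.0 (shut) to 1.0 (fully open); "gripper_force": force on a finger pad.
Only numpy, scipy, OpenCV 4.12 (cv2) and the standard library are available. Lean on these libraries where they do the work, as an engineer would, in place of code of your own. Each camera call takes 0.05 s, during which the arm holds its last target. There are 200 camera calls.

### The job

Stand the four grip wax tins upright on the felt discs of the wax rack, one in the middle of each disc, in order from cold to warm: green next to the snowflake badge, then blue, then violet, and red next to the sun badge. Leave the wax block, edge file, bevel guide and snow thermometer where they lie.

Things in the scene. Friction and masses are not known exactly. Their poses are not given: they have to be found in the camera images.
- tin_green_center (a point): the green grip wax tin (coldest snow): an upright round tin, 36 mm across and 50 mm tall, green cap and wall with a white band around it, about 45 to 90 g, standing loose on the bench. This point is its centre, 25 mm above its underside; its z axis points up through the cap.
- tin_blue_center (a point): the blue grip wax tin (second coldest): an upright round tin, 36 mm across and 50 mm tall, blue cap and wall with a white band around it, about 45 to 90 g, standing loose on the bench. This point is its centre, 25 mm above its underside; its z axis points up through the cap.
- tin_violet_center (a point): the violet grip wax tin (second warmest): an upright round tin, 36 mm across and 50 mm tall, violet cap and wall with a white band around it, about 45 to 90 g, standing loose on the bench. This point is its centre, 25 mm above its underside; its z axis points up through the cap.
- tin_red_center (a point): the red grip wax tin (warmest, wet snow): an upright round tin, 36 mm across and 50 mm tall, red cap and wall with a white band around it, about 45 to 90 g, standing loose on the bench. This point is its centre, 25 mm above its underside; its z axis points up through the cap.
- felt_a: flat dark grey felt disc, 50 mm across, in the top of the fixed pine rack: the row's +y end. The four like discs lie 64 mm apart along their own y axis. Origin: disc centre at the rack's top, 15 mm above the bench, where a tin's underside stands; z up, x across the rack away from the robot. The rack (352 mm along y, 124 mm deep) has a lip 8 mm high along its far edge, 57 mm from the disc centres.
- felt_b: flat dark grey felt disc, 50 mm across, in the top of the fixed pine rack: second from the row's +y end. The four like discs lie 64 mm apart along their own y axis. Origin: disc centre at the rack's top, 15 mm above the bench, where a tin's underside stands; z up, x across the rack away from the robot. The rack (352 mm along y, 124 mm deep) has a lip 8 mm high along its far edge, 57 mm from the disc centres.
- felt_c: flat dark grey felt disc, 50 mm across, in the top of the fixed pine rack: second from the row's -y end. The four like discs lie 64 mm apart along their own y axis. Origin: disc centre at the rack's top, 15 mm above the bench, where a tin's underside stands; z up, x across the rack away from the robot. The rack (352 mm along y, 124 mm deep) has a lip 8 mm high along its far edge, 57 mm from the disc centres.
- felt_d: flat dark grey felt disc, 50 mm across, in the top of the fixed pine rack: the row's -y end. The four like discs lie 64 mm apart along their own y axis. Origin: disc centre at the rack's top, 15 mm above the bench, where a tin's underside stands; z up, x across the rack away from the robot. The rack (352 mm along y, 124 mm deep) has a lip 8 mm high along its far edge, 57 mm from the disc centres.
- snow_badge: round white enamel badge with a blue snowflake, 41 mm across, flat in the rack's top, in line with the discs, 51 mm from the nearest disc centre: marks the COLD end of the row. Which end that is varies. A like dark badge with a yellow sun marks the other, warm end. Origin: its centre, at the rack's top.
- wax_block: bystander: a flat blue glide wax block, 38 x 85 x 20 mm, lying loose on the bench; origin at the centre of its underside, long side along its y axis.
- edge_file: bystander: a flat steel edge file, 22 mm wide, 190 mm long with its tang, 5 mm thick, lying loose on the bench; origin under the middle of its blade, long side along its y axis.
- bevel_guide: bystander: a green plastic bevel guide, 50 x 72 mm and 32 mm high, lying loose on the bench; origin at the centre of its underside.
- thermometer: bystander: a chrome pencil-shaped snow thermometer, 13 mm thick and 120 mm long along its y axis, lying loose on the bench; origin at the centre of its underside.
Mind the look-alikes: they are no part of the job. Of the things that look like the part that bears tin_violet_center, the smallest one is meant.

How it is judged (in metres and radians):
At the end, for the whole second after the job is handed in: Every tin stands upright (0.12 rad), released and at rest on the rack, centred within 12 mm of its own disc; from the snowflake badge the order is green, blue, violet, red. No bystander has been moved by more than 25 mm (((horizontal distance between snow_badge and felt_a below 0.1 m and horizontal distance between tin_green_center and felt_a below 0.012 m and horizontal distance between tin_blue_center and felt_b below 0.012 m and horizontal distance between tin_violet_center and felt_c below 0.012 m and horizontal distance between tin_red_center and felt_d below 0.012 m) or (horizontal distance between snow_badge and felt_d below 0.1 m and horizontal distance between tin_green_center and felt_d below 0.012 m and horizontal distance between tin_blue_center and felt_c below 0.012 m and horizontal distance between tin_violet_center and felt_b below 0.012 m and horizontal distance between tin_red_center and felt_a below 0.012 m)) and angle between each of tin_green_center, tin_blue_center, tin_violet_center, tin_red_center's own z axis and vertical below 0.12 rad and z of tin_green_center in the frame of felt_a between 0.021 and 0.029 m and linear speed of each of tin_green, tin_blue, tin_violet, tin_red below 0.02 m/s and z of tin_blue_center in the frame of felt_a between 0.021 and 0.029 m and z of tin_violet_center in the frame of felt_a between 0.021 and 0.029 m and z of tin_red_center in the frame of felt_a between 0.021 and 0.029 m); the robot touches nothing.
It fails at once if the wax block is moved by more than 25 mm (distance of wax_block from where it was at the start of the episode above 0.025 m).
It fails at once if the edge file is moved by more than 25 mm (distance of edge_file from where it was at the start of the episode above 0.025 m).
It fails at once if the bevel guide is moved by more than 25 mm (distance of bevel_guide from where it was at the start of the episode above 0.025 m).
It fails at once if the snow thermometer is moved by more than 25 mm (distance of thermometer from where it was at the start of the episode above 0.025 m).
It also fails if it takes over 96 s, if anything falls off the work surface, if the arm or the gripper's body presses on something with over 40 N, if the wrist force passes 120 N, or if a joint passes its speed limit or range.

## Working session

There is one attempt and no reset: what is moved stays moved. The work goes in short steps, Python scripts to look and compute and a shell command to move; the robot and the scene stay as the last step left them, time stands still between calls to the robot, and variables do not carry over. Pictures are saved under pics/ and viewed, at most 14 in all, crops included, and the job is handed in when it is done.

```bash
mkdir -p pics; ls; python3 - <<'E'
from station import *
import cv2
s=sense(); print(s['time_s'],s['tcp_pos'],s['ee_rot'],s['gripper_width'])
for n in('side','top'):
    p=capture(n); cv2.imwrite(f'pics/{n}0.png',p['color'][:,:,::-1]); print(p['mtx'],p['world_to_cam'],p.keys())
    for l in ['tin_green_center','tin_blue_center','tin_violet_center','tin_red_center','felt_a','snow_badge','wax_block','edge_file','bevel_guide','thermometer']:
        print(n,l,[(round(float(d['conf']),2),[round(float(c)) for c in d['centre']]) for d in search_frame(p,l)])
E
```

```text
pics
0.0 [0.16519636 0.60214568 0.22145265] [[ 9.64302923e-01 -2.64801048e-01 -5.27458927e-04]
 [-2.64801569e-01 -9.64300602e-01 -2.11634914e-03]
 [ 5.17825102e-05  2.18047361e-03 -9.99997621e-01]] 1.0011603378230116
[[490.59636888   0.         257.27231489]
 [  0.         490.59636888 192.69852843]
 [  0.           0.           1.        ]] [[ 0.86398107 -0.50329535 -0.015182   -0.48238006]
 [ 0.39232958  0.65398017  0.64682875 -0.24314556]
 [-0.31561718 -0.56480415  0.76248414 -1.201259  ]
 [ 0.          0.          0.          1.        ]] dict_keys(['color', 'mtx', 'world_to_cam', 'shot'])
side tin_green_center [(0.86, [306, 260])]
side tin_blue_center [(0.69, [295, 328]), (0.65, [284, 227])]
side tin_violet_center [(0.98, [225, 272]), (0.57, [270, 272]), (0.55, [241, 294]), (0.42, [210, 148])]
side tin_red_center [(0.84, [251, 244])]
side felt_a [(0.74, [216, 165]), (0.57, [214, 149]), (0.5, [220, 181]), (0.48, [226, 195])]
side snow_badge [(0.39, [297, 327])]
side wax_block [(0.71, [319, 198])]
side edge_file [(0.95, [346, 292]), (0.39, [234, 209])]
side bevel_guide [(0.72, [29
[... 373 characters left out ...]
0]
 [ 0.00000000e+00  0.00000000e+00  0.00000000e+00  1.00000000e+00]] dict_keys(['color', 'mtx', 'world_to_cam', 'shot'])
top tin_green_center [(0.62, [345, 166]), (0.23, [176, 186])]
top tin_blue_center [(0.48, [302, 172])]
top tin_violet_center [(0.72, [354, 250]), (0.71, [320, 256]), (0.53, [344, 213]), (0.47, [396, 161])]
top tin_red_center [(0.46, [303, 215])]
top felt_a [(0.86, [226, 199]), (0.84, [150, 182]), (0.79, [179, 185]), (0.64, [201, 196])]
top snow_badge [(0.55, [247, 207])]
top wax_block [(0.56, [282, 118]), (0.53, [308, 210]), (0.47, [344, 127])]
top edge_file [(0.97, [396, 160])]
top bevel_guide [(0.77, [400, 222]), (0.43, [202, 196])]
top thermometer [(0.64, [344, 127])]
```

```bash
cd pics; python3 -c "
import cv2
for n in('side','top'):
    cv2.imwrite(n+'0b.png',cv2.resize(cv2.imread(n+'0.png')[90:350,100:440],None,fx=2.3,fy=2.3,interpolation=2))"
```

```text
(no output)
```

View pics/side0b.png

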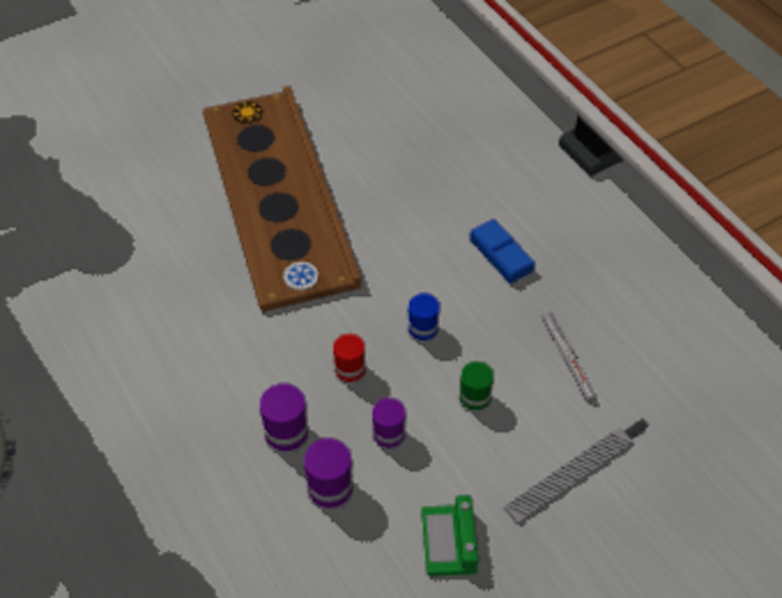

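View pics/top0b.png

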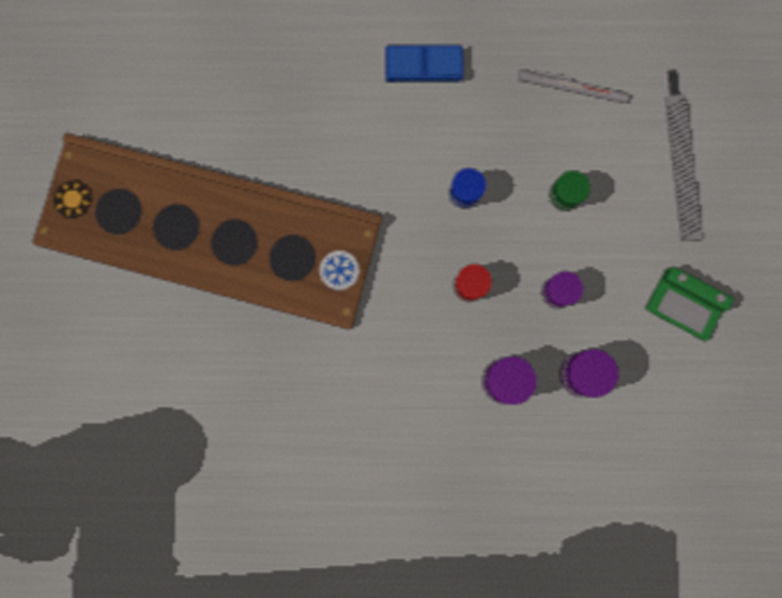

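The side view shows the snowflake badge at full-frame (230,209), at the rack's near, -y end (top view (247,207)), with the sun at the far end. So green goes to felt_d, blue to c, violet to b and red to a. The small violet tin is at top (345,215) and side (269,273); the two large violet ones are decoys.

```bash
cat > m.py <<'E'
from station import *
import numpy as np, cv2
from scipy.optimize import least_squares
def proj(p,P):
    c=(p['world_to_cam'][:3,:3]@np.atleast_2d(P).T).T+p['world_to_cam'][:3,3]
    q=np.c_[c[:,0],-c[:,1],-c[:,2]]@p['mtx'].T
    return q[:,:2]/q[:,2:]
def cmasks(p,col):
    h=cv2.cvtColor(p['color'],cv2.COLOR_RGB2HSV).astype(int); H,S,V=h[...,0],h[...,1],h[...,2]
    lo,hi={'green':(45,75),'blue':(105,128),'violet':(135,160),'red':(-6,6)}[col]
    Hh=np.where(H>170,H-180,H) if col=='red' else H
    m=((Hh>=lo)&(Hh<=hi)&(S>140)&(V>40)).astype(np.uint8)
    m=cv2.morphologyEx(m,cv2.MORPH_CLOSE,np.ones((5,3),np.uint8))
    out=[]
    for c in cv2.findContours(m,0,2)[0]:
        if cv2.contourArea(c)>60: out.append(hullinfo(c))
    return out
def hullinfo(c):
    h=cv2.convexHull(c.astype(np.float32)); M=cv2.moments(h)
    return np.array([M['m10']/M['m00'],M['m01']/M['m00']]),M['m00']
a=np.linspace(0,2*np.pi,40)
ring=np.c_[np.cos(a),np.sin(a),0*a]
def cyl(x,r=.018,h=.05): return np.r_[ring*r+x,ring*r+x+[0,0,h]]
def fit(model,ps,cs,x0):
    f=lambda x:np.r_[tuple(hullinfo(proj(p,model(x)))[0]-c for p,c in zip(ps,cs))]
    s=least_squares(f,x0,x_scale=.01); return s.x,np.abs(s.fun).max()
E
python3 - <<'E'
from m import *
ps=[capture('side'),capture('top')]
near={'green':((306,260),(345,172)),'blue':((284,228),(303,172)),'violet':((269,273),(345,215)),'red':((252,245),(306,212))}
for c,n in near.items():
    cs=[]
    for p,k in zip(ps,n):
        L=cmasks(p,c); b=min(L,key=lambda t:np.linalg.norm(t[0]-k)); cs.append(b[0]); print(c,b[0].round(1),b[1],end=' ')
    x,e=fit(cyl,ps,cs,[.55,-.1,0]); print('base',x.round(4),'res',round(e,2),[round(hullinfo(proj(p,cyl(x)))[1]) for p in ps])
# felts
F=[[],[]]
for i,p in enumerate(ps):
    for d in regions_of(p,'felt_a'):
        cs=cv2.findContours(d['region'].astype(np.uint8),0,2)[0]; 
        b=hullinfo(max(cs,key=cv2.contourArea)); F[i].append(b[0]); print(i,round(float(d['conf']),2),b[0].round(1),b[1])
# dark blob check
    g=p['color'].max(2); m=(g<62).astype(np.uint8); 
    for c in cv2.findContours(m,0,2)[0]:
        A=cv2.contourArea(c)
        if 150<A<700: print('  dark',hullinfo(c)[0].round(1),hullinfo(c)[1])
E
```

```text
green [306.5 257.1] 204.5 green [348.1 171.7] 150.5 base [ 0.5608 -0.2405  0.0063] res 0.26 [301, 254]
blue [283.8 227.3] 201.0 blue [303.1 170.6] 161.0 base [ 0.5625 -0.1323  0.0034] res 0.18 [277, 236]
violet [268.4 273.3] 226.0 violet [345.  215.4] 153.5 base [ 0.4553 -0.2317  0.0064] res 0.09 [309, 246]
red [251.4 244.9] 207.5 red [305.4 212.2] 168.5 base [ 0.4614 -0.1379  0.005 ] res 0.09 [288, 224]
0 0.64 [216.  164.2] 128.0
0 0.57 [225.7 196. ] 190.0
0 0.5 [318.1 198.6] 414.0
0 0.48 [210.9 149.6] 121.0
0 0.44 [221. 179.] 169.5
0 0.22 [306.6 257.8] 278.5
  dark [467.  264.8] 564.5
  dark [ 73.3 241. ] 407.0
  dark [226. 196.] 164.0
  dark [355.3 154.2] 356.0
  dark [45.7 95.4] 664.5
  dark [276.7  76. ] 259.5
1 0.82 [175.9 188.3] 307.0
1 0.54 [226.5 201.6] 304.0
1 0.53 [150.8 181.9] 285.5
1 0.52 [201.7 195. ] 303.5
  dark [500.  376.8] 200.5
  dark [226.7 201.6] 291.5
  dark [201.4 194.8] 289.5
  dark [176.2 188.4] 287.5
  dark [151.1 181.5] 288.5
  dark [427.1  48.8] 397.5
  dark [252.1  45.9] 359.0
  dark [77.9 42.9] 408.0
```

```bash
cat >> m.py <<'E'
near={'green':((306,260),(345,172)),'blue':((284,228),(303,172)),'violet':((269,273),(345,215)),'red':((252,245),(306,212))}
def region(p,label,k):
    L=[]
    for d in regions_of(p,label):
        cs=cv2.findContours(d['region'].astype(np.uint8),0,2)[0]
        if cs: L.append(hullinfo(max(cs,key=cv2.contourArea)))
    L=[b for b in L if np.linalg.norm(b[0]-k)<14]
    return min(L,key=lambda t:np.linalg.norm(t[0]-k)) if L else None
E
python3 - <<'E'
from m import *
ps=[capture('side'),capture('top')]
for c,n in near.items():
    b=[region(p,f'tin_{c}_center',k) for p,k in zip(ps,n)]
    if None in b: print(c,b); continue
    x,e=fit(cyl,ps,[t[0] for t in b],[.55,-.1,0]); print(c,[t[0].round(1) for t in b],[round(t[1]) for t in b],'base',x.round(4),'res',round(e,2))
S=np.array([[210.9,149.6],[216,164.4],[221,179.2],[226,196]]);T=np.array([[151,181.7],[176.1,188.3],[201.5,194.9],[226.6,201.6]])
for i in range(4):
    x,e=fit(lambda x:ring*.025+x,ps,[S[i],T[i]],[.45,.1,.015]); print('felt','abcd'[i],x.round(4),round(e,2))
def row(v):
    u=np.array([-np.sin(v[3]),np.cos(v[3]),0]); return [np.array(v[:3])+u*.064*(1.5-i) for i in range(4)]
f=lambda v:np.r_[tuple(np.r_[proj(ps[0],P)[0]-S[i],proj(ps[1],P)[0]-T[i]] for i,P in enumerate(row(v)))]
s=least_squares(f,[.5,.15,.015,0],x_scale=.01); print(s.x.round(4),np.array(row(s.x)).round(4),s.fun.round(1))
f2=lambda v:np.r_[tuple(proj(ps[1],P)[0]-T[i] for i,P in enumerate(row([v[0],v[1],.015,v[2]])))]
s=least_squares(f2,[.5,.15,0],x_scale=.01); print('top only',s.x.round(4),np.abs(s.fun).max())
for k,b in (('snow',(247.5,207.3)),):
    r=least_squares(lambda q:proj(ps[1],[q[0],q[1],.015])[0]-b,[.5,.1]); print(k,r.x.round(4))
for n,b in (('file bot',(401,194)),('guideL',(381,222)),('guide top',(392,206)),('therm r',(374,133)),('waxR',(302,118)),('big1',(323,255)),('big2',(357,251))):
    r=least_squares(lambda q:proj(ps[1],[q[0],q[1],.03])[0]-b,[.5,.1]); print(n,r.x.round(3))
E
```

```text
green [array([306.9, 257.4]), array([346.7, 172.2])] [262, 236] base [ 5.622e-01 -2.386e-01 -1.000e-04] res 0.35
blue [array([283.9, 227.4]), array([302., 171.])] [220, 178] base [ 0.5631 -0.1303 -0.001 ] res 0.24
violet [array([268.6, 273.8]), array([343.7, 215.5])] [293, 206] base [ 4.563e-01 -2.300e-01  3.000e-04] res 0.18
red [array([251.6, 245.4]), array([304.6, 212.6])] [246, 192] base [ 4.617e-01 -1.366e-01  1.000e-04] res 0.31
felt a [0.5319 0.2371 0.0164] 0.5
felt b [0.5175 0.1752 0.0144] 0.51
felt c [0.5019 0.1125 0.017 ] 0.48
felt d [0.4864 0.0513 0.0147] 0.27
[ 0.5094  0.1441  0.0152 -0.2412] [[0.5323 0.2373 0.0152]
 [0.517  0.1752 0.0152]
 [0.5017 0.113  0.0152]
 [0.4864 0.0509 0.0152]] [-0.4  0.1  0.1 -0.4 -0.7 -0.1  0.1 -0.4 -0.6  0.5 -0.  -0.3 -0.2 -0.
  0.2 -0.3]
top only [ 0.5085  0.1443 -0.2393] 0.13687668581019352
snow [4.728e-01 4.000e-04]
file bot [ 0.51  -0.368]
guideL [ 0.442 -0.318]
guide top [ 0.481 -0.345]
therm r [ 0.66  -0.306]
waxR [ 0.695 -0.129]
big1 [ 0.362 -0.18 ]
big2 [ 0.373 -0.26 ]
```

Heights come out at z=0 for the tin bases and 0.015 for the felts, as they should. I turn the tool about -88.5° so the fingers close across the rack, then head for red.

```bash
python3 -m pendant '[{"x":0.5,"y":-0.5,"rz":-0.12,"claw":1},{"x":1,"y":-1,"rz":-0.25,"claw":1},{"x":1,"y":-1,"rz":-0.25,"claw":1},{"x":1,"y":-1,"rz":-0.25,"claw":1},{"x":1,"y":-1,"rz":-0.25,"claw":1},{"x":1,"y":-1,"rz":-0.25,"claw":1},{"x":1,"y":-1,"rz":-0.25,"claw":1},{"x":1,"y":-1,"rz":-0.25,"claw":1}]'
python3 -m pendant '[{"x":0.04,"y":-0.25,"rz":-0.06,"claw":1},{"x":0.08,"y":-0.5,"rz":-0.12,"claw":1},{"x":0.12,"y":-0.75,"rz":-0.18,"claw":1},{"x":0.187,"y":-1,"rz":-0.2414,"claw":1},{"x":0.187,"y":-1,"rz":-0.2414,"claw":1},{"x":0.187,"y":-1,"rz":-0.2414,"claw":1},{"x":0.187,"y":-1,"rz":-0.2414,"claw":1},{"x":0.187,"y":-1,"rz":-0.2414,"claw":1}]'
python3 -m pendant '[{"y":-0.25,"claw":1},{"y":-0.5,"claw":1},{"y":-0.75,"claw":1},{"y":-0.958,"claw":1},{"y":-0.958,"claw":1},{"y":-0.958,"claw":1},{"y":-0.958,"claw":1},{"y":-0.958,"claw":1}]'
python3 -c "
from station import *
s=sense();print(s['tcp_pos'],s['ee_rot'].round(3) if hasattr(s['ee_rot'],'round') else s['ee_rot'],s['joints'])"
```

```text
[0.16535475 0.60272058 0.22254415] [[ 0.964 -0.265 -0.   ]
 [-0.265 -0.964  0.   ]
 [-0.    -0.    -1.   ]] [ 8.94718788e+01  2.20428619e+01  4.54172610e-01 -1.55756055e-03
 -6.84106925e+01 -1.48163116e+01]$[0]: bad value
$[0]: bad value
$[0]: bad value
```

```bash
python3 -m pendant '[{"x":0.5,"y":-0.5,"z":0,"rx":0,"ry":0,"rz":-0.12,"claw":1},{"x":1,"y":-1,"z":0,"rx":0,"ry":0,"rz":-0.25,"claw":1},{"x":1,"y":-1,"z":0,"rx":0,"ry":0,"rz":-0.25,"claw":1},{"x":1,"y":-1,"z":0,"rx":0,"ry":0,"rz":-0.25,"claw":1},{"x":1,"y":-1,"z":0,"rx":0,"ry":0,"rz":-0.25,"claw":1},{"x":1,"y":-1,"z":0,"rx":0,"ry":0,"rz":-0.25,"claw":1},{"x":1,"y":-1,"z":0,"rx":0,"ry":0,"rz":-0.25,"claw":1},{"x":1,"y":-1,"z":0,"rx":0,"ry":0,"rz":-0.25,"claw":1}]'
```

```text
time_s: 2.8
tcp_pos: [0.4154, 0.3528, 0.2226]
ee_rot: [[0.494, -0.869, 0.0], [-0.869, -0.494, 0.0], [-0.0, -0.0, -1.0]]
wrist_force: [0.2, 0.1, 0.4]
gripper_width: 1.002
gripper_force: 0.0
```

```bash
python3 -m pendant '[{"x":0.04,"y":-0.25,"z":0,"rx":0,"ry":0,"rz":-0.06,"claw":1},{"x":0.08,"y":-0.5,"z":0,"rx":0,"ry":0,"rz":-0.12,"claw":1},{"x":0.12,"y":-0.75,"z":0,"rx":0,"ry":0,"rz":-0.18,"claw":1},{"x":0.187,"y":-1,"z":0,"rx":0,"ry":0,"rz":-0.2411,"claw":1},{"x":0.187,"y":-1,"z":0,"rx":0,"ry":0,"rz":-0.2411,"claw":1},{"x":0.187,"y":-1,"z":0,"rx":0,"ry":0,"rz":-0.2411,"claw":1},{"x":0.187,"y":-1,"z":0,"rx":0,"ry":0,"rz":-0.2411,"claw":1},{"x":0.187,"y":-1,"z":0,"rx":0,"ry":0,"rz":-0.2411,"claw":1}]'
python3 -m pendant '[{"x":0,"y":-0.25,"z":0,"rx":0,"ry":0,"rz":0,"claw":1},{"x":0,"y":-0.5,"z":0,"rx":0,"ry":0,"rz":0,"claw":1},{"x":0,"y":-0.75,"z":0,"rx":0,"ry":0,"rz":0,"claw":1},{"x":0,"y":-0.958,"z":0,"rx":0,"ry":0,"rz":0,"claw":1},{"x":0,"y":-0.958,"z":-0.2,"rx":0,"ry":0,"rz":0,"claw":1},{"x":0,"y":-0.958,"z":-0.4,"rx":0,"ry":0,"rz":0,"claw":1},{"x":0,"y":-0.958,"z":-0.48,"rx":0,"ry":0,"rz":0,"claw":1},{"x":0,"y":-0.958,"z":-0.48,"rx":0,"ry":0,"rz":0,"claw":1}]'
```

```text
time_s: 3.8
tcp_pos: [0.462, 0.1041, 0.2225]
ee_rot: [[-0.235, -0.972, -0.0], [-0.972, 0.235, 0.0], [-0.0, 0.0, -1.0]]
wrist_force: [-0.1, -0.3, -0.5]
gripper_width: 0.999
gripper_force: 0.0
time_s: 4.8
tcp_pos: [0.4612, -0.1362, 0.101]
ee_rot: [[-0.236, -0.972, -0.004], [-0.972, 0.236, -0.0], [0.001, 0.004, -1.0]]
wrist_force: [-0.1, 0.2, 0.1]
gripper_width: 1.0
gripper_force: 0.0
```

```bash
python3 -m pendant '[{"x":0,"y":0,"z":-0.15,"rx":0,"ry":0,"rz":0,"claw":1},{"x":0,"y":0,"z":-0.28,"rx":0,"ry":0,"rz":0,"claw":1},{"x":0,"y":0,"z":-0.338,"rx":0,"ry":0,"rz":0,"claw":1},{"x":0,"y":0,"z":-0.338,"rx":0,"ry":0,"rz":0,"claw":1},{"x":0,"y":0,"z":-0.338,"rx":0,"ry":0,"rz":0,"claw":0.3},{"x":0,"y":0,"z":-0.338,"rx":0,"ry":0,"rz":0,"claw":0.3},{"x":0,"y":0,"z":-0.338,"rx":0,"ry":0,"rz":0,"claw":0.3},{"x":0,"y":0,"z":-0.338,"rx":0,"ry":0,"rz":0,"claw":0.3}]'
```

```text
time_s: 5.8
tcp_pos: [0.4623, -0.1368, 0.0184]
ee_rot: [[-0.238, -0.971, 0.001], [-0.971, 0.238, 0.0], [-0.0, -0.001, -1.0]]
wrist_force: [0.0, -0.3, 1.0]
gripper_width: 0.629
gripper_force: 0.0
```

```bash
python3 -m pendant '[{"x":0,"y":0,"z":0,"rx":0,"ry":0,"rz":0,"claw":0.2},{"x":0,"y":0,"z":0,"rx":0,"ry":0,"rz":0,"claw":0.2},{"x":0,"y":0,"z":0,"rx":0,"ry":0,"rz":0,"claw":0.2},{"x":0,"y":0,"z":0,"rx":0,"ry":0,"rz":0,"claw":0.2},{"x":0,"y":0,"z":0,"rx":0,"ry":0,"rz":0,"claw":0.2},{"x":0,"y":0,"z":0.1,"rx":0,"ry":0,"rz":0,"claw":0.2},{"x":0,"y":0,"z":0.3,"rx":0,"ry":0,"rz":0,"claw":0.2},{"x":0,"y":0,"z":0.5,"rx":0,"ry":0,"rz":0,"claw":0.2}]'
```

```text
time_s: 6.8
tcp_pos: [0.4617, -0.1368, 0.144]
ee_rot: [[-0.238, -0.971, -0.001], [-0.971, 0.238, 0.0], [0.0, 0.001, -1.0]]
wrist_force: [1.2, 0.3, -1.1]
gripper_width: 0.408
gripper_force: 30.0
```

```bash
python3 -m pendant '[{"x":0.05,"y":0.15,"z":0,"rx":0,"ry":0,"rz":0,"claw":0.2},{"x":0.1,"y":0.35,"z":0,"rx":0,"ry":0,"rz":0,"claw":0.2},{"x":0.15,"y":0.55,"z":0,"rx":0,"ry":0,"rz":0,"claw":0.2},{"x":0.2,"y":0.75,"z":0,"rx":0,"ry":0,"rz":0,"claw":0.2},{"x":0.25,"y":0.9,"z":0,"rx":0,"ry":0,"rz":0,"claw":0.2},{"x":0.28,"y":1,"z":0,"rx":0,"ry":0,"rz":0,"claw":0.2},{"x":0.28,"y":1,"z":0,"rx":0,"ry":0,"rz":0,"claw":0.2},{"x":0.28,"y":1,"z":0,"rx":0,"ry":0,"rz":0,"claw":0.2}]'
python3 -m pendant '[{"x":0,"y":0.15,"z":0,"rx":0,"ry":0,"rz":0,"claw":0.2},{"x":0,"y":0.35,"z":0,"rx":0,"ry":0,"rz":0,"claw":0.2},{"x":0,"y":0.495,"z":0,"rx":0,"ry":0,"rz":0,"claw":0.2},{"x":0,"y":0.495,"z":0,"rx":0,"ry":0,"rz":0,"claw":0.2},{"x":0,"y":0.495,"z":-0.15,"rx":0,"ry":0,"rz":0,"claw":0.2},{"x":0,"y":0.495,"z":-0.3,"rx":0,"ry":0,"rz":0,"claw":0.2},{"x":0,"y":0.495,"z":-0.4,"rx":0,"ry":0,"rz":0,"claw":0.2},{"x":0,"y":0.495,"z":-0.4,"rx":0,"ry":0,"rz":0,"claw":0.2}]'
```

```text
time_s: 7.8
tcp_pos: [0.5314, 0.1124, 0.1427]
ee_rot: [[-0.238, -0.971, -0.001], [-0.971, 0.238, -0.001], [0.001, 0.001, -1.0]]
wrist_force: [0.2, -1.0, -0.7]
gripper_width: 0.404
gripper_force: 30.0
time_s: 8.8
tcp_pos: [0.5307, 0.2341, 0.0412]
ee_rot: [[-0.24, -0.971, -0.005], [-0.971, 0.24, -0.003], [0.004, 0.004, -1.0]]
wrist_force: [0.5, -0.6, -0.9]
gripper_width: 0.406
gripper_force: 30.0
```

```bash
python3 -m pendant '[{"x":0,"y":0,"z":0,"rx":0,"ry":0,"rz":0,"claw":0.2},{"x":0,"y":0,"z":-0.02,"rx":0,"ry":0,"rz":0,"claw":0.2},{"x":0,"y":0,"z":-0.035,"rx":0,"ry":0,"rz":0,"claw":0.2},{"x":0,"y":0,"z":-0.037,"rx":0,"ry":0,"rz":0,"claw":0.2},{"x":0,"y":0,"z":-0.037,"rx":0,"ry":0,"rz":0,"claw":0.62},{"x":0,"y":0,"z":-0.037,"rx":0,"ry":0,"rz":0,"claw":0.62},{"x":0,"y":0,"z":-0.037,"rx":0,"ry":0,"rz":0,"claw":0.62},{"x":0,"y":0,"z":-0.037,"rx":0,"ry":0,"rz":0,"claw":0.62}]'
```

```text
time_s: 9.8
tcp_pos: [0.5321, 0.237, 0.0339]
ee_rot: [[-0.237, -0.971, 0.0], [-0.971, 0.237, 0.0], [-0.0, -0.0, -1.0]]
wrist_force: [-0.4, 0.4, 0.1]
gripper_width: 0.611
gripper_force: 0.0
```

```bash
python3 -m pendant '[{"x":0,"y":0,"z":0.15,"rx":0,"ry":0,"rz":0,"claw":0.62},{"x":0,"y":0,"z":0.4,"rx":0,"ry":0,"rz":0,"claw":0.62},{"x":-0.05,"y":-0.15,"z":0.45,"rx":0,"ry":0,"rz":0,"claw":0.75},{"x":-0.12,"y":-0.35,"z":0.45,"rx":0,"ry":0,"rz":0,"claw":0.75},{"x":-0.2,"y":-0.6,"z":0.45,"rx":0,"ry":0,"rz":0,"claw":0.75},{"x":-0.25,"y":-0.8,"z":0.45,"rx":0,"ry":0,"rz":0,"claw":0.75},{"x":-0.304,"y":-0.868,"z":0.45,"rx":0,"ry":0,"rz":0,"claw":0.75},{"x":-0.304,"y":-0.868,"z":0.45,"rx":0,"ry":0,"rz":0,"claw":0.75}]'
python3 -m pendant '[{"x":0,"y":-0.25,"z":0,"rx":0,"ry":0,"rz":0,"claw":0.75},{"x":0,"y":-0.5,"z":0,"rx":0,"ry":0,"rz":0,"claw":0.75},{"x":0,"y":-0.75,"z":0,"rx":0,"ry":0,"rz":0,"claw":0.75},{"x":0,"y":-1,"z":0,"rx":0,"ry":0,"rz":0,"claw":0.75},{"x":0,"y":-1,"z":0,"rx":0,"ry":0,"rz":0,"claw":0.75},{"x":0,"y":-1,"z":-0.1,"rx":0,"ry":0,"rz":0,"claw":0.75},{"x":0,"y":-1,"z":-0.25,"rx":0,"ry":0,"rz":0,"claw":0.75},{"x":0,"y":-1,"z":-0.34,"rx":0,"ry":0,"rz":0,"claw":0.75}]'
python3 - <<'E'
from m import *
p=capture('side'); cv2.imwrite('pics/s1.png',cv2.resize(p['color'][90:350,100:440,::-1],None,fx=2.3,fy=2.3))
E
```

```text
time_s: 10.8
tcp_pos: [0.4554, 0.0192, 0.1466]
ee_rot: [[-0.239, -0.971, 0.0], [-0.971, 0.239, 0.0], [-0.0, -0.0, -1.0]]
wrist_force: [0.7, 0.1, -0.7]
gripper_width: 0.751
gripper_force: 0.0
time_s: 11.8
tcp_pos: [0.4566, -0.2283, 0.0597]
ee_rot: [[-0.235, -0.972, -0.001], [-0.972, 0.235, 0.0], [-0.0, 0.001, -1.0]]
wrist_force: [-0.2, 0.7, -0.1]
gripper_width: 0.75
gripper_force: 0.0
```

View pics/s1.png

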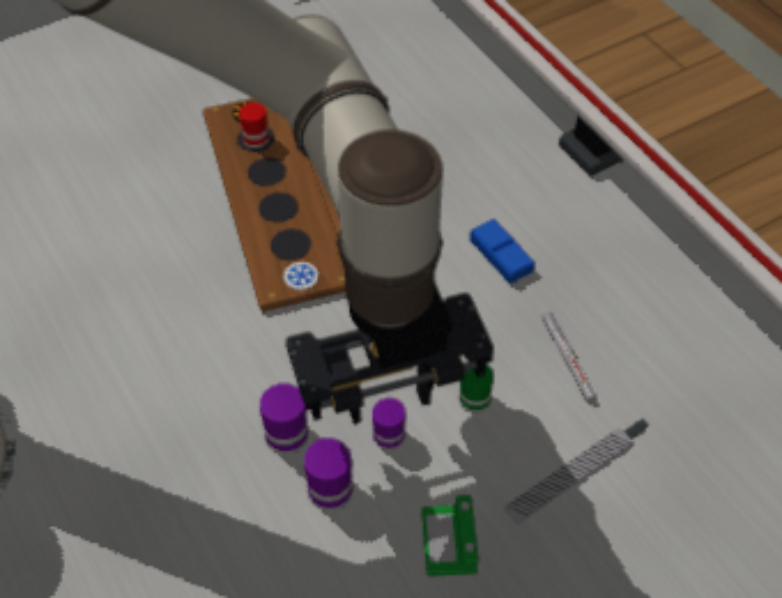

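Red stands on the sun-end disc at (255,125), and the small violet tin at (390,422) is centred between the fingers at (355,410) and (425,395). The big violet tins are clear.

```bash
python3 -m pendant '[{"x":0,"y":0,"z":-0.1,"rx":0,"ry":0,"rz":0,"claw":0.75},{"x":0,"y":0,"z":-0.172,"rx":0,"ry":0,"rz":0,"claw":0.75},{"x":0,"y":0,"z":-0.172,"rx":0,"ry":0,"rz":0,"claw":0.75},{"x":0,"y":0,"z":-0.172,"rx":0,"ry":0,"rz":0,"claw":0.2},{"x":0,"y":0,"z":-0.172,"rx":0,"ry":0,"rz":0,"claw":0.2},{"x":0,"y":0,"z":-0.172,"rx":0,"ry":0,"rz":0,"claw":0.2},{"x":0,"y":0,"z":-0.172,"rx":0,"ry":0,"rz":0,"claw":0.2},{"x":0,"y":0,"z":-0.172,"rx":0,"ry":0,"rz":0,"claw":0.2}]'
python3 -m pendant '[{"x":0,"y":0,"z":0,"rx":0,"ry":0,"rz":0,"claw":0.2},{"x":0,"y":0,"z":0,"rx":0,"ry":0,"rz":0,"claw":0.2},{"x":0,"y":0,"z":0.1,"rx":0,"ry":0,"rz":0,"claw":0.2},{"x":0,"y":0,"z":0.3,"rx":0,"ry":0,"rz":0,"claw":0.2},{"x":0,"y":0,"z":0.5,"rx":0,"ry":0,"rz":0,"claw":0.2},{"x":0,"y":0,"z":0.5,"rx":0,"ry":0,"rz":0,"claw":0.2},{"x":0,"y":0,"z":0.5,"rx":0,"ry":0,"rz":0,"claw":0.2},{"x":0,"y":0,"z":0.5,"rx":0,"ry":0,"rz":0,"claw":0.2}]'
```

```text
time_s: 12.85
tcp_pos: [0.4563, -0.2301, 0.0188]
ee_rot: [[-0.238, -0.971, 0.001], [-0.971, 0.238, -0.0], [0.0, -0.001, -1.0]]
wrist_force: [-0.8, 0.5, 3.3]
gripper_width: 0.404
gripper_force: 30.0
time_s: 13.85
tcp_pos: [0.4549, -0.2298, 0.1416]
ee_rot: [[-0.238, -0.971, -0.004], [-0.971, 0.238, 0.001], [-0.0, 0.004, -1.0]]
wrist_force: [-0.2, 0.3, -1.3]
gripper_width: 0.406
gripper_force: 30.0
```

```bash
python3 -m pendant '[{"x":0.05,"y":0.15,"z":0,"rx":0,"ry":0,"rz":0,"claw":0.2},{"x":0.1,"y":0.35,"z":0,"rx":0,"ry":0,"rz":0,"claw":0.2},{"x":0.15,"y":0.55,"z":0,"rx":0,"ry":0,"rz":0,"claw":0.2},{"x":0.2,"y":0.75,"z":0,"rx":0,"ry":0,"rz":0,"claw":0.2},{"x":0.23,"y":0.9,"z":0,"rx":0,"ry":0,"rz":0,"claw":0.2},{"x":0.244,"y":1,"z":0,"rx":0,"ry":0,"rz":0,"claw":0.2},{"x":0.244,"y":1,"z":0,"rx":0,"ry":0,"rz":0,"claw":0.2},{"x":0.244,"y":1,"z":0,"rx":0,"ry":0,"rz":0,"claw":0.2}]'
python3 -m pendant '[{"x":0,"y":0.2,"z":0,"rx":0,"ry":0,"rz":0,"claw":0.2},{"x":0,"y":0.42,"z":0,"rx":0,"ry":0,"rz":0,"claw":0.2},{"x":0,"y":0.62,"z":0,"rx":0,"ry":0,"rz":0,"claw":0.2},{"x":0,"y":0.62,"z":0,"rx":0,"ry":0,"rz":0,"claw":0.2},{"x":0,"y":0.62,"z":-0.15,"rx":0,"ry":0,"rz":0,"claw":0.2},{"x":0,"y":0.62,"z":-0.3,"rx":0,"ry":0,"rz":0,"claw":0.2},{"x":0,"y":0.62,"z":-0.4,"rx":0,"ry":0,"rz":0,"claw":0.2},{"x":0,"y":0.62,"z":-0.4,"rx":0,"ry":0,"rz":0,"claw":0.2}]'
python3 -m pendant '[{"x":0,"y":0,"z":0,"rx":0,"ry":0,"rz":0,"claw":0.2},{"x":0,"y":0,"z":-0.02,"rx":0,"ry":0,"rz":0,"claw":0.2},{"x":0,"y":0,"z":-0.035,"rx":0,"ry":0,"rz":0,"claw":0.2},{"x":0,"y":0,"z":-0.037,"rx":0,"ry":0,"rz":0,"claw":0.2},{"x":0,"y":0,"z":-0.037,"rx":0,"ry":0,"rz":0,"claw":0.62},{"x":0,"y":0,"z":-0.037,"rx":0,"ry":0,"rz":0,"claw":0.62},{"x":0,"y":0,"z":-0.037,"rx":0,"ry":0,"rz":0,"claw":0.62},{"x":0,"y":0,"z":-0.037,"rx":0,"ry":0,"rz":0,"claw":0.62}]'
```

```text
time_s: 14.85
tcp_pos: [0.5164, 0.0194, 0.1423]
ee_rot: [[-0.238, -0.971, -0.002], [-0.971, 0.238, -0.001], [0.001, 0.002, -1.0]]
wrist_force: [0.3, -0.1, -1.4]
gripper_width: 0.407
gripper_force: 30.0
time_s: 15.85
tcp_pos: [0.5156, 0.1723, 0.0413]
ee_rot: [[-0.24, -0.971, -0.005], [-0.971, 0.24, -0.003], [0.004, 0.004, -1.0]]
wrist_force: [-0.1, 0.4, -0.7]
gripper_width: 0.408
gripper_force: 30.0
time_s: 16.85
tcp_pos: [0.5172, 0.175, 0.0341]
ee_rot: [[-0.238, -0.971, 0.0], [-0.971, 0.238, 0.0], [-0.0, -0.0, -1.0]]
wrist_force: [0.2, -0.2, -0.2]
gripper_width: 0.616
gripper_force: 0.0
```

```bash
python3 -m pendant '[{"x":0,"y":0,"z":0.15,"rx":0,"ry":0,"rz":0,"claw":0.62},{"x":0,"y":0,"z":0.4,"rx":0,"ry":0,"rz":0,"claw":0.62},{"x":0.03,"y":-0.15,"z":0.45,"rx":0,"ry":0,"rz":0,"claw":0.75},{"x":0.09,"y":-0.35,"z":0.45,"rx":0,"ry":0,"rz":0,"claw":0.75},{"x":0.15,"y":-0.55,"z":0.45,"rx":0,"ry":0,"rz":0,"claw":0.75},{"x":0.184,"y":-0.72,"z":0.45,"rx":0,"ry":0,"rz":0,"claw":0.75},{"x":0.184,"y":-0.72,"z":0.45,"rx":0,"ry":0,"rz":0,"claw":0.75},{"x":0.184,"y":-0.72,"z":0.45,"rx":0,"ry":0,"rz":0,"claw":0.75}]'
python3 -m pendant '[{"x":0,"y":-0.2,"z":0,"rx":0,"ry":0,"rz":0,"claw":0.75},{"x":0,"y":-0.4,"z":0,"rx":0,"ry":0,"rz":0,"claw":0.75},{"x":0,"y":-0.5,"z":0,"rx":0,"ry":0,"rz":0,"claw":0.75},{"x":0,"y":-0.5,"z":0,"rx":0,"ry":0,"rz":0,"claw":0.75},{"x":0,"y":-0.5,"z":-0.1,"rx":0,"ry":0,"rz":0,"claw":0.75},{"x":0,"y":-0.5,"z":-0.25,"rx":0,"ry":0,"rz":0,"claw":0.75},{"x":0,"y":-0.5,"z":-0.34,"rx":0,"ry":0,"rz":0,"claw":0.75},{"x":0,"y":-0.5,"z":-0.34,"rx":0,"ry":0,"rz":0,"claw":0.75}]'
python3 -m pendant '[{"x":0,"y":0,"z":-0.1,"rx":0,"ry":0,"rz":0,"claw":0.75},{"x":0,"y":0,"z":-0.173,"rx":0,"ry":0,"rz":0,"claw":0.75},{"x":0,"y":0,"z":-0.173,"rx":0,"ry":0,"rz":0,"claw":0.75},{"x":0,"y":0,"z":-0.173,"rx":0,"ry":0,"rz":0,"claw":0.2},{"x":0,"y":0,"z":-0.173,"rx":0,"ry":0,"rz":0,"claw":0.2},{"x":0,"y":0,"z":-0.173,"rx":0,"ry":0,"rz":0,"claw":0.2},{"x":0,"y":0,"z":-0.173,"rx":0,"ry":0,"rz":0,"claw":0.2},{"x":0,"y":0,"z":-0.173,"rx":0,"ry":0,"rz":0,"claw":0.2}]'
python3 -m pendant '[{"x":0,"y":0,"z":0,"rx":0,"ry":0,"rz":0,"claw":0.2},{"x":0,"y":0,"z":0,"rx":0,"ry":0,"rz":0,"claw":0.2},{"x":0,"y":0,"z":0.1,"rx":0,"ry":0,"rz":0,"claw":0.2},{"x":0,"y":0,"z":0.3,"rx":0,"ry":0,"rz":0,"claw":0.2},{"x":0,"y":0,"z":0.5,"rx":0,"ry":0,"rz":0,"claw":0.2},{"x":0,"y":0,"z":0.5,"rx":0,"ry":0,"rz":0,"claw":0.2},{"x":0,"y":0,"z":0.5,"rx":0,"ry":0,"rz":0,"claw":0.2},{"x":0,"y":0,"z":0.5,"rx":0,"ry":0,"rz":0,"claw":0.2}]'
```

```text
time_s: 17.85
tcp_pos: [0.5629, -0.0049, 0.1465]
ee_rot: [[-0.238, -0.971, -0.0], [-0.971, 0.238, 0.0], [-0.0, 0.0, -1.0]]
wrist_force: [-0.5, 0.6, 0.1]
gripper_width: 0.748
gripper_force: 0.0
time_s: 18.85
tcp_pos: [0.5619, -0.1283, 0.0599]
ee_rot: [[-0.235, -0.972, -0.004], [-0.972, 0.235, 0.0], [0.001, 0.004, -1.0]]
wrist_force: [0.9, 0.3, -0.3]
gripper_width: 0.75
gripper_force: 0.0
time_s: 19.85
tcp_pos: [0.5631, -0.1301, 0.0188]
ee_rot: [[-0.238, -0.971, 0.0], [-0.971, 0.238, -0.0], [0.0, -0.0, -1.0]]
wrist_force: [-1.6, 0.1, 3.5]
gripper_width: 0.409
gripper_force: 30.0
time_s: 20.85
tcp_pos: [0.5619, -0.13, 0.1413]
ee_rot: [[-0.238, -0.971, -0.004], [-0.971, 0.238, 0.0], [0.001, 0.004, -1.0]]
wrist_force: [0.0, -0.4, -1.2]
gripper_width: 0.408
gripper_force: 30.0
```

```bash
python3 -m pendant '[{"x":-0.05,"y":0.15,"z":0,"rx":0,"ry":0,"rz":0,"claw":0.2},{"x":-0.1,"y":0.35,"z":0,"rx":0,"ry":0,"rz":0,"claw":0.2},{"x":-0.15,"y":0.55,"z":0,"rx":0,"ry":0,"rz":0,"claw":0.2},{"x":-0.2,"y":0.75,"z":0,"rx":0,"ry":0,"rz":0,"claw":0.2},{"x":-0.23,"y":0.9,"z":0,"rx":0,"ry":0,"rz":0,"claw":0.2},{"x":-0.246,"y":0.972,"z":0,"rx":0,"ry":0,"rz":0,"claw":0.2},{"x":-0.246,"y":0.972,"z":0,"rx":0,"ry":0,"rz":0,"claw":0.2},{"x":-0.246,"y":0.972,"z":-0.1,"rx":0,"ry":0,"rz":0,"claw":0.2}]'
python3 -m pendant '[{"x":0,"y":0,"z":-0.1,"rx":0,"ry":0,"rz":0,"claw":0.2},{"x":0,"y":0,"z":-0.2,"rx":0,"ry":0,"rz":0,"claw":0.2},{"x":0,"y":0,"z":-0.3,"rx":0,"ry":0,"rz":0,"claw":0.2},{"x":0,"y":0,"z":-0.335,"rx":0,"ry":0,"rz":0,"claw":0.2},{"x":0,"y":0,"z":-0.337,"rx":0,"ry":0,"rz":0,"claw":0.2},{"x":0,"y":0,"z":-0.337,"rx":0,"ry":0,"rz":0,"claw":0.2},{"x":0,"y":0,"z":-0.337,"rx":0,"ry":0,"rz":0,"claw":0.62},{"x":0,"y":0,"z":-0.337,"rx":0,"ry":0,"rz":0,"claw":0.62}]'
python3 -m pendant '[{"x":0,"y":0,"z":0,"rx":0,"ry":0,"rz":0,"claw":0.62},{"x":0,"y":0,"z":0,"rx":0,"ry":0,"rz":0,"claw":0.62},{"x":0,"y":0,"z":0.15,"rx":0,"ry":0,"rz":0,"claw":0.62},{"x":0,"y":0,"z":0.4,"rx":0,"ry":0,"rz":0,"claw":0.62},{"x":0,"y":0,"z":0.45,"rx":0,"ry":0,"rz":0,"claw":0.75},{"x":0,"y":0,"z":0.45,"rx":0,"ry":0,"rz":0,"claw":0.75},{"x":0,"y":0,"z":0.45,"rx":0,"ry":0,"rz":0,"claw":0.75},{"x":0,"y":0,"z":0.45,"rx":0,"ry":0,"rz":0,"claw":0.75}]'
```

```text
time_s: 21.85
tcp_pos: [0.5031, 0.1129, 0.1192]
ee_rot: [[-0.238, -0.971, 0.004], [-0.971, 0.238, 0.001], [-0.002, -0.003, -1.0]]
wrist_force: [0.3, -0.4, -1.9]
gripper_width: 0.407
gripper_force: 30.0
time_s: 22.85
tcp_pos: [0.5019, 0.113, 0.0344]
ee_rot: [[-0.238, -0.971, 0.001], [-0.971, 0.238, 0.0], [-0.001, -0.001, -1.0]]
wrist_force: [-1.1, 0.4, -0.6]
gripper_width: 0.551
gripper_force: 0.0
time_s: 23.85
tcp_pos: [0.5007, 0.1125, 0.1448]
ee_rot: [[-0.238, -0.971, -0.003], [-0.971, 0.238, -0.002], [0.002, 0.003, -1.0]]
wrist_force: [-0.4, -0.9, 0.7]
gripper_width: 0.749
gripper_force: 0.0
```

```bash
python3 -m pendant '[{"x":0.06,"y":-0.2,"z":0,"rx":0,"ry":0,"rz":0,"claw":0.75},{"x":0.12,"y":-0.42,"z":0,"rx":0,"ry":0,"rz":0,"claw":0.75},{"x":0.18,"y":-0.64,"z":0,"rx":0,"ry":0,"rz":0,"claw":0.75},{"x":0.242,"y":-0.85,"z":0,"rx":0,"ry":0,"rz":0,"claw":0.75},{"x":0.242,"y":-0.906,"z":0,"rx":0,"ry":0,"rz":0,"claw":0.75},{"x":0.242,"y":-0.906,"z":0,"rx":0,"ry":0,"rz":0,"claw":0.75},{"x":0.242,"y":-0.906,"z":0,"rx":0,"ry":0,"rz":0,"claw":0.75},{"x":0.242,"y":-0.906,"z":0,"rx":0,"ry":0,"rz":0,"claw":0.75}]'
python3 -m pendant '[{"x":0,"y":-0.2,"z":0,"rx":0,"ry":0,"rz":0,"claw":0.75},{"x":0,"y":-0.4,"z":0,"rx":0,"ry":0,"rz":0,"claw":0.75},{"x":0,"y":-0.5,"z":0,"rx":0,"ry":0,"rz":0,"claw":0.75},{"x":0,"y":-0.5,"z":0,"rx":0,"ry":0,"rz":0,"claw":0.75},{"x":0,"y":-0.5,"z":-0.1,"rx":0,"ry":0,"rz":0,"claw":0.75},{"x":0,"y":-0.5,"z":-0.25,"rx":0,"ry":0,"rz":0,"claw":0.75},{"x":0,"y":-0.5,"z":-0.34,"rx":0,"ry":0,"rz":0,"claw":0.75},{"x":0,"y":-0.5,"z":-0.34,"rx":0,"ry":0,"rz":0,"claw":0.75}]'
python3 -m pendant '[{"x":0,"y":0,"z":-0.1,"rx":0,"ry":0,"rz":0,"claw":0.75},{"x":0,"y":0,"z":-0.173,"rx":0,"ry":0,"rz":0,"claw":0.75},{"x":0,"y":0,"z":-0.173,"rx":0,"ry":0,"rz":0,"claw":0.75},{"x":0,"y":0,"z":-0.173,"rx":0,"ry":0,"rz":0,"claw":0.2},{"x":0,"y":0,"z":-0.173,"rx":0,"ry":0,"rz":0,"claw":0.2},{"x":0,"y":0,"z":-0.173,"rx":0,"ry":0,"rz":0,"claw":0.2},{"x":0,"y":0,"z":-0.173,"rx":0,"ry":0,"rz":0,"claw":0.2},{"x":0,"y":0,"z":-0.173,"rx":0,"ry":0,"rz":0,"claw":0.2}]'
python3 -m pendant '[{"x":0,"y":0,"z":0,"rx":0,"ry":0,"rz":0,"claw":0.2},{"x":0,"y":0,"z":0,"rx":0,"ry":0,"rz":0,"claw":0.2},{"x":0,"y":0,"z":0.1,"rx":0,"ry":0,"rz":0,"claw":0.2},{"x":0,"y":0,"z":0.3,"rx":0,"ry":0,"rz":0,"claw":0.2},{"x":0,"y":0,"z":0.5,"rx":0,"ry":0,"rz":0,"claw":0.2},{"x":0,"y":0,"z":0.5,"rx":0,"ry":0,"rz":0,"claw":0.2},{"x":0,"y":0,"z":0.5,"rx":0,"ry":0,"rz":0,"claw":0.2},{"x":0,"y":0,"z":0.5,"rx":0,"ry":0,"rz":0,"claw":0.2}]'
```

```text
time_s: 24.85
tcp_pos: [0.562, -0.1122, 0.1467]
ee_rot: [[-0.236, -0.972, 0.0], [-0.972, 0.236, 0.0], [-0.0, -0.0, -1.0]]
wrist_force: [0.8, 0.8, -0.9]
gripper_width: 0.75
gripper_force: 0.0
time_s: 25.85
tcp_pos: [0.561, -0.2368, 0.0599]
ee_rot: [[-0.236, -0.972, -0.004], [-0.972, 0.236, 0.001], [0.0, 0.004, -1.0]]
wrist_force: [0.4, 0.3, 0.4]
gripper_width: 0.753
gripper_force: 0.0
time_s: 26.85
tcp_pos: [0.5622, -0.2386, 0.0188]
ee_rot: [[-0.238, -0.971, 0.0], [-0.971, 0.238, -0.0], [0.0, -0.0, -1.0]]
wrist_force: [-0.3, 0.0, 3.1]
gripper_width: 0.407
gripper_force: 30.0
time_s: 27.85
tcp_pos: [0.561, -0.2383, 0.1412]
ee_rot: [[-0.238, -0.971, -0.004], [-0.971, 0.238, 0.001], [-0.0, 0.004, -1.0]]
wrist_force: [0.4, 0.1, -0.0]
gripper_width: 0.404
gripper_force: 30.0
```

```bash
python3 -m pendant '[{"x":-0.05,"y":0.15,"z":0,"rx":0,"ry":0,"rz":0,"claw":0.2},{"x":-0.1,"y":0.35,"z":0,"rx":0,"ry":0,"rz":0,"claw":0.2},{"x":-0.15,"y":0.55,"z":0,"rx":0,"ry":0,"rz":0,"claw":0.2},{"x":-0.2,"y":0.75,"z":0,"rx":0,"ry":0,"rz":0,"claw":0.2},{"x":-0.26,"y":0.9,"z":0,"rx":0,"ry":0,"rz":0,"claw":0.2},{"x":-0.304,"y":1,"z":0,"rx":0,"ry":0,"rz":0,"claw":0.2},{"x":-0.304,"y":1,"z":0,"rx":0,"ry":0,"rz":0,"claw":0.2},{"x":-0.304,"y":1,"z":0,"rx":0,"ry":0,"rz":0,"claw":0.2}]'
python3 -m pendant '[{"x":0,"y":0.1,"z":0,"rx":0,"ry":0,"rz":0,"claw":0.2},{"x":0,"y":0.158,"z":0,"rx":0,"ry":0,"rz":0,"claw":0.2},{"x":0,"y":0.158,"z":0,"rx":0,"ry":0,"rz":0,"claw":0.2},{"x":0,"y":0.158,"z":-0.15,"rx":0,"ry":0,"rz":0,"claw":0.2},{"x":0,"y":0.158,"z":-0.3,"rx":0,"ry":0,"rz":0,"claw":0.2},{"x":0,"y":0.158,"z":-0.4,"rx":0,"ry":0,"rz":0,"claw":0.2},{"x":0,"y":0.158,"z":-0.4,"rx":0,"ry":0,"rz":0,"claw":0.2},{"x":0,"y":0.158,"z":-0.4,"rx":0,"ry":0,"rz":0,"claw":0.2}]'
python3 -m pendant '[{"x":0,"y":0,"z":0,"rx":0,"ry":0,"rz":0,"claw":0.2},{"x":0,"y":0,"z":-0.02,"rx":0,"ry":0,"rz":0,"claw":0.2},{"x":0,"y":0,"z":-0.037,"rx":0,"ry":0,"rz":0,"claw":0.2},{"x":0,"y":0,"z":-0.037,"rx":0,"ry":0,"rz":0,"claw":0.2},{"x":0,"y":0,"z":-0.037,"rx":0,"ry":0,"rz":0,"claw":0.62},{"x":0,"y":0,"z":-0.037,"rx":0,"ry":0,"rz":0,"claw":0.62},{"x":0,"y":0,"z":-0.037,"rx":0,"ry":0,"rz":0,"claw":0.62},{"x":0,"y":0,"z":-0.037,"rx":0,"ry":0,"rz":0,"claw":0.62}]'
python3 -m pendant '[{"x":0,"y":0,"z":0.15,"rx":0,"ry":0,"rz":0,"claw":0.62},{"x":0,"y":0,"z":0.4,"rx":0,"ry":0,"rz":0,"claw":0.62},{"x":0,"y":0,"z":0.6,"rx":0,"ry":0,"rz":0,"claw":0.62},{"x":0,"y":-0.25,"z":0.6,"rx":0,"ry":0,"rz":0,"claw":0.62},{"x":0,"y":-0.5,"z":0.6,"rx":0,"ry":0,"rz":0,"claw":0.62},{"x":0,"y":-0.75,"z":0.6,"rx":0,"ry":0,"rz":0,"claw":0.62},{"x":0,"y":-0.95,"z":0.6,"rx":0,"ry":0,"rz":0,"claw":0.62},{"x":0,"y":-0.95,"z":0.6,"rx":0,"ry":0,"rz":0,"claw":0.62}]'
python3 - <<'E'
from m import *
for n in('side','top'):
    p=capture(n); cv2.imwrite(f'pics/{n}9.png',cv2.resize(p['color'][90:350,100:440,::-1],None,fx=2.3,fy=2.3))
    for c,P in zip(('red','violet','blue','green'),([.532,.237],[.517,.175],[.5015,.113],[.486,.051])):
        k=hullinfo(proj(p,cyl(np.r_[P,.015])))[0]; b=region(p,f'tin_{c}_center',k); print(n,c,'expect',k.round(1),'seen',b and b[0].round(1))
E
```

```text
time_s: 28.85
tcp_pos: [0.486, 0.0111, 0.1426]
ee_rot: [[-0.237, -0.971, -0.001], [-0.971, 0.237, -0.001], [0.001, 0.001, -1.0]]
wrist_force: [0.1, 0.4, -0.1]
gripper_width: 0.405
gripper_force: 30.0
time_s: 29.85
tcp_pos: [0.487, 0.0508, 0.0442]
ee_rot: [[-0.238, -0.971, 0.002], [-0.971, 0.238, 0.0], [-0.001, -0.001, -1.0]]
wrist_force: [-0.5, 1.0, -0.7]
gripper_width: 0.409
gripper_force: 30.0
time_s: 30.85
tcp_pos: [0.4861, 0.051, 0.0341]
ee_rot: [[-0.238, -0.971, 0.0], [-0.971, 0.238, 0.0], [-0.0, -0.0, -1.0]]
wrist_force: [-0.4, 0.5, 0.0]
gripper_width: 0.615
gripper_force: 0.0
time_s: 31.85
tcp_pos: [0.4855, -0.1893, 0.1837]
ee_rot: [[-0.243, -0.97, -0.001], [-0.97, 0.243, -0.0], [0.0, 0.001, -1.0]]
wrist_force: [-0.4, -0.5, -0.2]
gripper_width: 0.62
gripper_force: 0.0
side red expect [209.7 143.8] seen [209.9 143.1]
side violet expect [214.7 158.3] seen [214.9 157.6]
side blue expect [219.7 173.8] seen [220.3 173. ]
side green expect [225.1 190.1] seen [222.6 189.7]
top red expect [148.6 179.5] seen [148.7 179.5]
top violet expect [174.3 186.1] seen [174.3 186.2]
top blue expect [200. 193.] seen [199.9 192.9]
top green expect [225.9 200. ] seen [222.3 199.8]
```

View pics/top9.png

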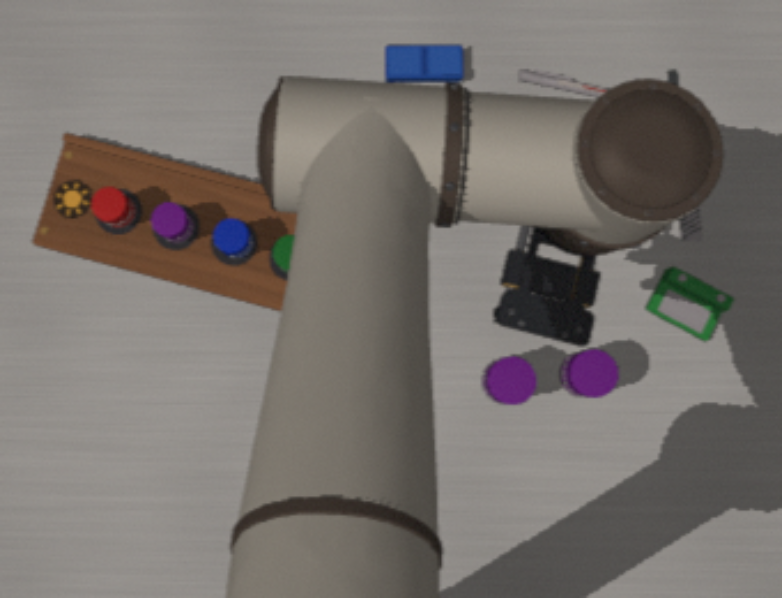

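View pics/side9.png

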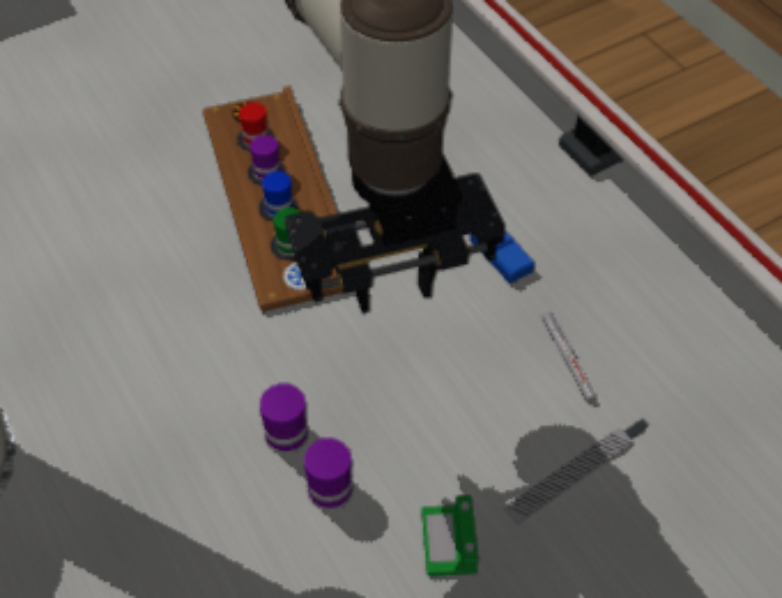

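All four tins stand upright on their discs: red (112,205), violet (173,223), blue (232,240) and green (288,254) in the top crop. Red, violet and blue lie within 1 px of where they should be; green is partly hidden by the arm in both views. In the side view it sits on its disc at (287,235), and the bystanders are where they were.

```bash
python3 -c "
from station import *
print(finish_job())"
```

```text
the job is handed in; nothing more can be done
None
```

I placed all four tins on the rack from cold to warm (green by the snowflake, then blue, violet, red by the sun) and handed the job in after about 32 s. Red, violet and blue measured within 1 px of their disc centres; the arm partly hid green, so I placed it by tool position and saw it standing on its disc. In the last pictures the bystanders had not visibly moved. The hand-in returned no verdict.

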